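Mount the hub that matches the keyed test shaft

TASK

Of the three hubs in the rack, choose the one whose keyway lines up with the key of the shaft standing at the end of the test channel. Lay it upright in the open loading bay of the channel with its bore facing the shaft, then push it under the reader bridge and onto the shaft until it is fully home against the shoulder. Leave the other two hubs in their places in the rack, and do not disturb the meter, bottle, screwdriver and jar.

Things in the scene. Friction and masses are not known exactly. Their poses are not given: they have to be found in the camera images.
- hub_a_mid (a point): aluminium hub, 200 g: arch-shaped block 56 (x) x 44 (y) x 46 mm high, flat vertical sides up to 24 mm, round top. Bore 14 mm along x, 44 deep, open only at the +x end; -x end closed, dark band. Keyway: 8 mm slot from bore out through the shell, orange lips, from the open end to 12 short of the closed end, here leaning 45 deg to +y. Point: mid-length, on the bore axis, 24 above underside; z up
- hub_b_mid (a point): hub like hub_a, same sizes, axes and point, but its keyway is straight up, along z. Each hub starts upright in one of the rack's three places, any hub in any place
- hub_c_mid (a point): hub like hub_a, same sizes, axes and point, but its keyway leans 45 deg to the -y side
- shaft_a: fixed keyed test shaft: 30 x 40 x 44 mm dark block, steel shaft 11 mm dia sticking 34 mm out of its face (shoulder) to -x, axis at 24 height; orange key 5.5 wide, 7 proud, from 8 behind the tip to the shoulder, here leaning 45 deg to +y. Origin on the fixture floor under the shoulder face; x = push direction, z up. A hub fully home has its point at x -28, y 0, z 24 here, axes parallel
- shaft_b: test shaft like shaft_a, same sizes and axes, but its key is straight up, along z. One of the three shafts stands at the end of the channel (origin at x 36, y 0 mm in the fixture's frame); the two others are parked spares on the wing, at y -78 and -138 mm
- shaft_c: test shaft like shaft_a, same sizes and axes, but its key leans 45 deg to the -y side
- fixture: fixed grey test fixture with an aluminium channel. Origin on the bench under the middle of the bridge; x = push direction, z up. Channel floor 10 mm above the bench, x -172 to 78 mm, open at the -x end; outside width 72 mm. A wing with the parked spare shafts (54 high) covers x -7 to 78, y -36 to -166 mm
- bay (a point): the channel's loading bay: point on the channel floor (10 mm above the bench), mid-width, at x -100 mm in the fixture's frame, same axes. Bay 56 mm wide inside, x -170 to -48, walls 26 mm high above the floor: no room for fingers beside a hub. Then a funnel to x -22, then 46 mm wide on to the shoulder at x 36
- bridge (a point): white reader bridge across the channel, x -12 to 12 mm and y -34 to 34 mm of the fixture's frame; point at the middle of its underside, 52 mm above the channel floor; its top is 84 mm above the bench
- rack: fixed hub rack, black floor 246 (x) x 76 (y) x 6 mm, origin at the centre of its underside. Blue walls along both long edges, top 46 mm above the bench, inner faces at y +-30 mm, close to the hubs' ends; no walls between hubs. Three places at x -78, 0, 78 mm, y 0; hubs stand on the 6 mm floor, long axis along the rack's y, open end either way
- meter_mid (a point): bystander: yellow and black handheld meter lying flat, 75 (x) x 140 (y) x 32 mm; point at its centre
- bottle_mid (a point): bystander: white bottle with blue cap, 44 mm across, 105 mm tall, upright; point at its centre
- driver_grip (a point): bystander: green screwdriver lying flat, 170 mm long, about 30 mm high at most; point on its handle, x towards the tip
- jar_mid (a point): bystander: amber jar, 52 mm across, 60 mm tall, upright, standing on the bench between the rack and the fixture; point at its centre
There are look-alikes about, which are no part of the job. Leave any blue look-alike of the part that bears hub_b_mid alone. Leave any purple look-alike of the part that bears hub_c_mid alone.

How it is judged (in metres and radians):
On the way:
1. the matching hub lies upright in the loading bay, before the bridge (((y of shaft_a in the frame of fixture between -0.04 and 0.04 m and x of hub_a_mid in the frame of fixture between -0.15 and -0.045 m and y of hub_a_mid in the frame of fixture between -0.012 and 0.012 m and z of hub_a_mid in the frame of fixture between 0.029 and 0.038 m and angle between hub_a_mid's own z axis and vertical below 0.1 rad) or (y of shaft_b in the frame of fixture between -0.04 and 0.04 m and x of hub_b_mid in the frame of fixture between -0.15 and -0.045 m and y of hub_b_mid in the frame of fixture between -0.012 and 0.012 m and z of hub_b_mid in the frame of fixture between 0.029 and 0.038 m and angle between hub_b_mid's own z axis and vertical below 0.1 rad) or (y of shaft_c in the frame of fixture between -0.04 and 0.04 m and x of hub_c_mid in the frame of fixture between -0.15 and -0.045 m and y of hub_c_mid in the frame of fixture between -0.012 and 0.012 m and z of hub_c_mid in the frame of fixture between 0.029 and 0.038 m and angle between hub_c_mid's own z axis and vertical below 0.1 rad))), for 0.2 s.
At the end, for the whole second after the job is handed in: The hub whose keyway matches the shaft at the end of the channel is on that shaft, upright and in line (within 3 mm sideways and in height, 0.08 rad), its front face within 3.5 mm of the shoulder, and the two other hubs are within 20 mm of where they stood in the rack (((y of shaft_a in the frame of fixture between -0.04 and 0.04 m and x of hub_a_mid in the frame of shaft_a between -0.0315 and -0.025 m and y of hub_a_mid in the frame of shaft_a between -0.003 and 0.003 m and z of hub_a_mid in the frame of shaft_a between 0.021 and 0.027 m and angle between the x axis of hub_a_mid and the x axis of shaft_a, either way round below 0.08 rad and distance of each of hub_b_mid, hub_c_mid from where it was at the start of the episode below 0.02 m) or (y of shaft_b in the frame of fixture between -0.04 and 0.04 m and x of hub_b_mid in the frame of shaft_b between -0.0315 and -0.025 m and y of hub_b_mid in the frame of shaft_b between -0.003 and 0.003 m and z of hub_b_mid in the frame of shaft_b between 0.021 and 0.027 m and angle between the x axis of hub_b_mid and the x axis of shaft_b, either way round below 0.08 rad and distance of each of hub_a_mid, hub_c_mid from where it was at the start of the episode below 0.02 m) or (y of shaft_c in the frame of fixture between -0.04 and 0.04 m and x of hub_c_mid in the frame of shaft_c between -0.0315 and -0.025 m and y of hub_c_mid in the frame of shaft_c between -0.003 and 0.003 m and z of hub_c_mid in the frame of shaft_c between 0.021 and 0.027 m and angle between the x axis of hub_c_mid and the x axis of shaft_c, either way round below 0.08 rad and distance of each of hub_a_mid, hub_b_mid from where it was at the start of the episode below 0.02 m))); the robot touches nothing.
It fails at once if a hub that does not match the shaft in the channel is moved more than 20 mm ((y of shaft_a in the frame of fixture between -0.04 and 0.04 m and distance of any of hub_b_mid, hub_c_mid from where it was at the start of the episode above 0.02 m) or (y of shaft_b in the frame of fixture between -0.04 and 0.04 m and distance of any of hub_a_mid, hub_c_mid from where it was at the start of the episode above 0.02 m) or (y of shaft_c in the frame of fixture between -0.04 and 0.04 m and distance of any of hub_a_mid, hub_b_mid from where it was at the start of the episode above 0.02 m)).
It fails at once if the meter, bottle, screwdriver or jar is moved more than 30 mm or the bottle or jar tips (distance of any of meter_mid, bottle_mid, driver_grip, jar_mid from where it was at the start of the episode above 0.03 m or angle between any of bottle_mid, jar_mid's own z axis and vertical above 0.5 rad).
It also fails if it takes over 70 s, if anything falls off the work surface, if the arm or the gripper's body presses on something with over 40 N, if the wrist force passes 120 N, or if a joint passes its speed limit or range.

ROBOT

A 6-joint arm with a two-finger parallel gripper is mounted at the origin on the work surface. World frame = base frame: x ahead of the robot, y to its left, z up, the work surface at z = 0. Lengths are in mm, angles in rad, forces in N, time in s.
With the tool pointing down it reaches from about 275 to 1000 mm from the base axis. Payload 8.4 kg.
Tool frame: the origin (TCP) lies midway between the tips of the shut fingers; the grasp point (between the pads) lies r.grip_point_offset behind it (r.grip_point_offset is the distance from the TCP to the grasp point, in mm); z points along the fingers, y is the direction in which the jaws open and shut (so a half turn about z gives the same grasp; the last joint's range is limited). The gripper opens to 85 mm and grips with 20 to 120 N. Pads are 22 mm wide; open, the fingers measure 114 mm over their backs; the gripper's body (76 mm by 85 mm) begins 54 mm behind the grasp point. The pads swing forward as they close: fully open they stand 13 mm farther back than shut.
Start: joints at [1.283, 0.353, 1.633, -0, 1.155, -0.002], TCP at [176.202, 599.651, 231.281] pointing down, gripper open.
Joint ranges: [-2.63, 2.63], [-0.92, 2.1], [0.06, 2.66], [-1.3, 4.44], [0, 2.69], [-3.02, 3.02]. Speed limits (rad/s): [2.22, 2.22, 2.79, 3.14, 3.14, 3.14].

INTERFACE

Orientations are given as [roll, pitch, yaw] about the fixed x, y, z axes, in that order (R = Rz(yaw) Ry(pitch) Rx(roll)).
In Python, from rig import r gives the robot as it stands.
- The arm moves only by the tool move_arm, never from a script. Its argument "targets" is one flat list of numbers, 5 for each row, row after row: the gripper's target within -1 to 1 (fully open at 1, half-way at 0, shut at -1), then the shift along the tool's x, y, z in cm, then the turn about the tool's z in degrees. In form: [gripper, tx, ty, tz, turn, gripper, tx, ty, tz, turn, ...]. A call has 1 to 10 rows; each row is the pose to reach, as a shift and turn from the pose commanded when the call began, along the tool's axes at that moment; what a row does not reach only later rows make up. A row lasts 1/10 s, in which the tool goes at most 50 mm and 8.59 degrees, less where a joint would pass 70% of its speed; a pose out of reach is approached as far as the arm can. A call with a gripper value outside its range is refused whole. The fingers move at their own pace and stop on an object; "squeeze" is the grip in N (left out, the last holds). Time passes only in rows, so rows that repeat a pose let the fingers close. It gives the time, the measured TCP pose, the force and the opening at its end, in the units of the state.
- r.sense(): the state, without advancing time (a new reading comes with each control period).
- r.grab_frame(name): name is "scene" or "top" or "wrist"; returns a dict with "img" (480x640x3 uint8, blue, green, red), "K" (3x3 intrinsics, pixels), "world_to_cam" (4x4, takes a point from world to camera coordinates). Camera axes: x right, y down, z forward; pixel columns grow to the right and rows downward; lengths in mm; the calibration is good to about 2 mm. A picture is of the moment at which its call begins. There is no depth.
- r.sign_off(): hands the job in, once; it reports no verdict.
Trained networks look in a picture, given as the dict that the camera call returned (one of the last four; its "shot" number tells which), for a name from the list of things; names that differ only in an ending like _2 or _b are one class to them, and where a whole thing is asked for, a point or a joint stands for the part that bears it (a point fixed in the world has none). Each returns a list of dicts, best first, with "conf" (0 to 1); they miss things now and then, are a little off and sometimes report something else, mostly with a low value. They report only what shows in the picture. A call takes as long as a camera call. They do not tell look-alikes from the thing itself.
- r.outline_of(picture, thing): "region" (480x640 bool, what is visible of it).
- r.mark_of(picture, thing): "position" ([x, y, z] in mm, in world coordinates, good to about 4 mm: a listed point, or the origin of a listed thing).
The state is a dict: "clock": time; "qpos": joint angles; "qvel": joint speeds; "joint_efforts": joint torques, N m; "eef_pos": TCP position; "tcp_rot": TCP orientation; "contact_force": force on the tool from outside, world axes, zero at the start; "wrist_torque": the same for the moment, N m; "opening": opening from 0.0 (shut) to 1.0 (fully open).
Only numpy, scipy, OpenCV 4.12 (cv2) and the standard library are available. Lean on these libraries where they do the work, as an engineer would, in place of code of your own. Each camera call takes 0.05 s, during which the arm holds its last target.

## Working session

There is one attempt and no reset: what is moved stays moved. The work goes in short steps, Python scripts to look and compute and a tool call to move; the robot and the scene stay as the last step left them, time stands still between calls to the robot, and variables do not carry over. Pictures are saved under pics/ and viewed, and the job is handed in when it is done.

Besides the shell and the picture viewer there is one more tool, called after "Call:" by a JSON object that holds its "name" and its "arguments". move_arm: Moves the arm, as the interface text tells. Its arguments: {"type":"object","properties":{"targets":{"type":"array","items":{"type":"number"}},"squeeze":{"type":"number"}},"required":["targets"]}

```bash
ls; mkdir -p pics; python3 - <<'E'
from rig import r
import cv2, pickle
s=r.sense(); print(s, r.grip_point_offset)
for n in ["scene","top","wrist"]:
    f=r.grab_frame(n); cv2.imwrite(f"pics/a_{n}.png",f["img"]); pickle.dump(f,open(f"pics/a_{n}.pkl","wb"))
    print(n,f["K"].tolist(),f["world_to_cam"].round(3).tolist())
    for t in ["hub_a_mid","shaft_a","fixture","bay","bridge","rack","jar_mid","meter_mid","bottle_mid","driver_grip"]:
        print(t,[(round(m["conf"],2),[round(float(v)) for v in m["position"]]) for m in r.mark_of(f,t)][:5])
E
```

```text
pics
{'clock': 0.0, 'qpos': array([ 1.28264883e+00,  3.53633189e-01,  1.63414713e+00, -7.79701035e-06,
        1.15521630e+00, -2.40031668e-03]), 'qvel': array([-1.36063364e-03,  1.72352005e-03, -5.36688629e-05, -2.03601097e-03,
        4.45875370e-04, -6.87663199e-04]), 'joint_efforts': array([-6.71200542e-04, -6.05254054e+01, -3.42082357e+01, -1.38717905e-04,
        9.29360715e-03,  3.81022190e-06]), 'eef_pos': array([176.03519623, 599.18788457, 230.56547326]), 'tcp_rot': array([-3.14018867e+00,  3.75893936e-06,  2.85584863e+00]), 'contact_force': array([-0.03721724, -0.39093449,  0.21115453]), 'wrist_torque': array([0.03738289, 0.017772  , 0.00567911]), 'opening': 0.9981349883682998} 18.700000000000003
scene [[444.53475142266973, 0.0, 318.4820583318848], [0.0, 444.53475142266973, 233.5300016250211], [0.0, 0.0, 1.0]] [[0.701, 0.714, -0.007, -377.901], [0.587, -0.582, -0.563, -287.78], [-0.406, 0.39, -0.826, 1291.392], [0.0, 0.0, 0.0, 1.0]]
hub_a_mid [(0.58, [592, -301, 24])]
shaft_a [(0.98, [689, 205, 7]), (0.79, [630, 196, 11]), (0.68, [549, 183, 10]), (0.67, [763, -87, 49]), (0.
[... 629 characters left out ...]
 181, 10]), (0.71, [689, 199, 7]), (0.66, [623, 193, 9]), (0.4, [521, -312, 29])]
fixture [(0.61, [551, 149, 0])]
bay [(0.93, [566, 50, 10])]
bridge [(0.6, [552, 142, 62])]
rack [(0.71, [520, -314, -2])]
jar_mid [(0.79, [419, -125, 28])]
meter_mid [(0.95, [465, 354, 18])]
bottle_mid [(0.84, [754, -87, 51])]
driver_grip [(0.65, [690, -136, 14])]
wrist [[418.67338495726955, 0.0, 324.71846293006286], [0.0, 418.67338495726955, 234.23802837946025], [0.0, 0.0, 1.0]] [[0.281, 0.96, -0.001, -625.348], [0.916, -0.268, 0.298, -37.642], [0.286, -0.085, -0.955, 380.041], [0.0, 0.0, 0.0, 1.0]]
hub_a_mid []
shaft_a []
fixture []
bay []
bridge []
rack []
jar_mid []
meter_mid []
bottle_mid []
driver_grip []
```

View pics/a_scene.png

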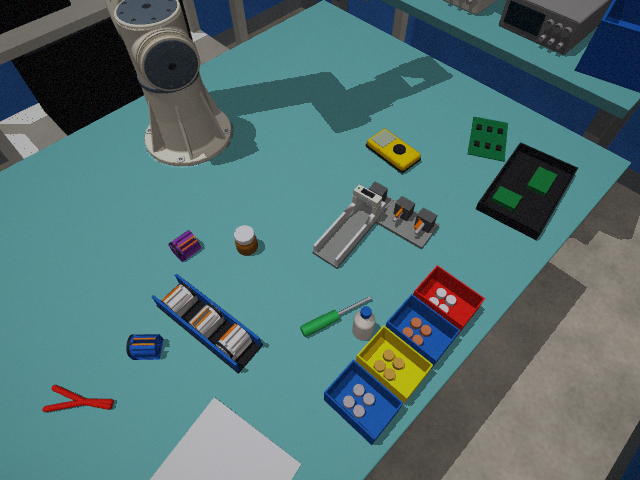

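View pics/a_top.png

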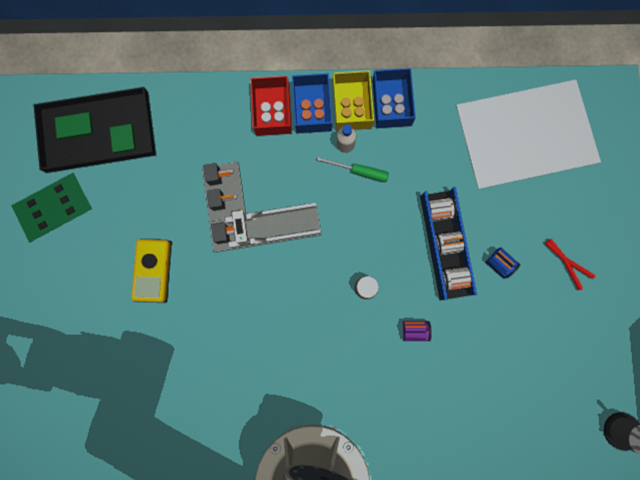

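```bash
python3 - <<'E'
import cv2,pickle,numpy as np
a=cv2.imread("pics/a_scene.png"); b=cv2.imread("pics/a_top.png")
F={n:pickle.load(open(f"pics/a_{n}.pkl","rb")) for n in("scene","top")}
def p(n,X):
    f=F[n];c=f["world_to_cam"]@np.r_[X,1];u=f["K"]@c[:3];return u[:2]/u[2]
def crop(n,X,w,h,s):
    u=p(n,X).astype(int);x0,y0=max(0,u[0]-w//2),max(0,u[1]-h//2);print(n,x0,y0,s)
    return cv2.resize(F[n]["img"][y0:y0+h,x0:x0+w],None,fx=s,fy=s,interpolation=cv2.INTER_CUBIC)
cv2.imwrite("pics/c1.png",crop("scene",[517,-314,30],160,120,5))
cv2.imwrite("pics/c2.png",crop("top",[517,-314,30],160,90,5))
cv2.imwrite("pics/c3.png",crop("scene",[590,170,30],160,120,5))
cv2.imwrite("pics/c4.png",crop("top",[590,150,30],160,120,5))
E
```

```text
scene 124 259 5
top 367 197 5
scene 302 150 5
top 161 153 5
```

View pics/c1.png

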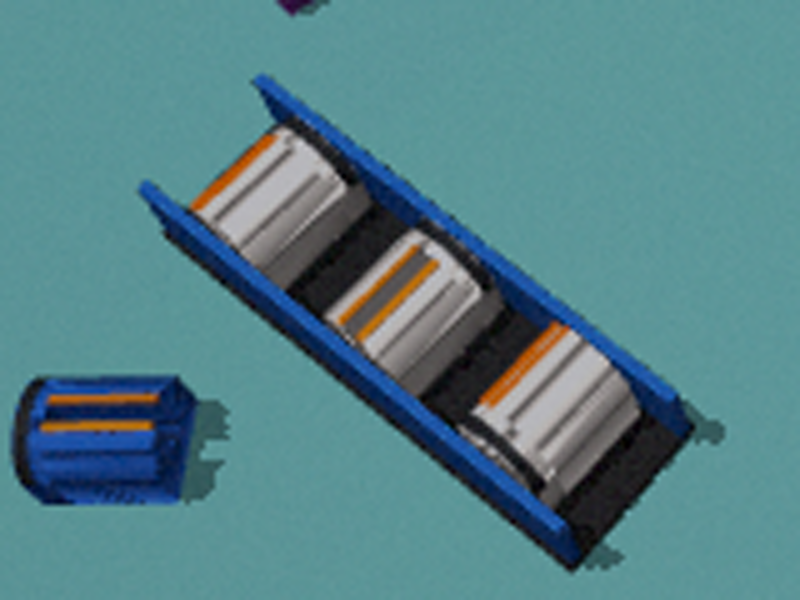

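View pics/c2.png

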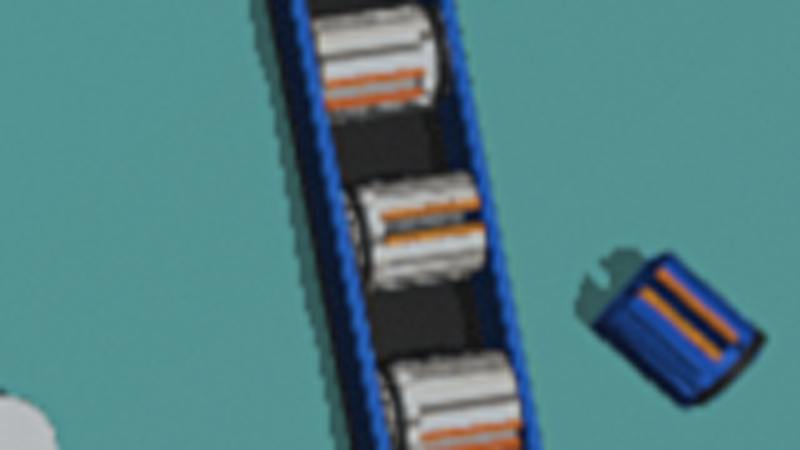

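View pics/c3.png

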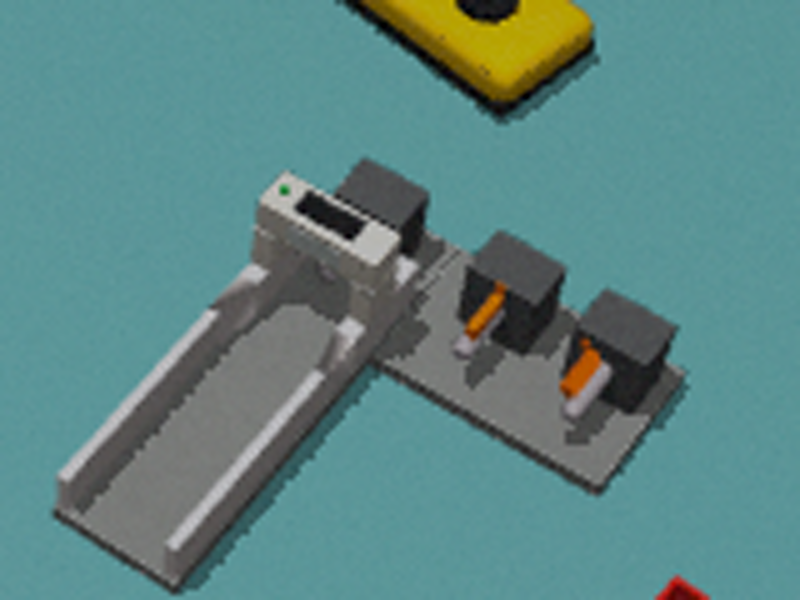

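View pics/c4.png

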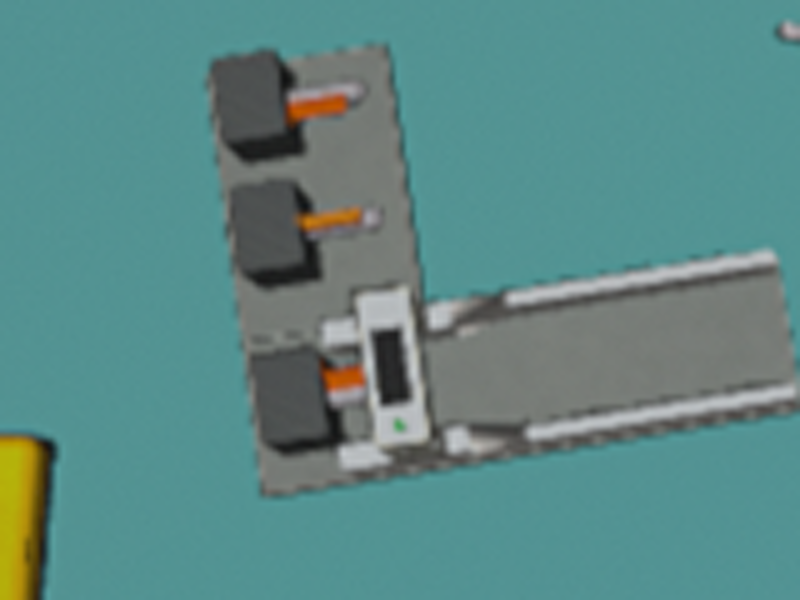

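The top crop shows the key of the channel shaft (crop 345,380) leaning to world +x. Push is about +y world, so that is fixture −y, making it shaft_c. The spares are straight up (shaft_b, crop 330,220) and leaning to the other side (shaft_a, crop 320,105).

Candidates in the top image:
- (441,208): silver, open towards +y, slot towards −x, so hub_a.
- (452,243): silver, slot up, so hub_b.
- (458,279): silver, band at +y, slot towards −x, so hub_c.
- (503,262): blue look-alike.
- (417,330): purple look-alike.

I choose the hub at (458,279), which stands nearest the robot. Next I measure the rack and fixture poses.

```bash
cat > h.py <<'E'
import numpy as np, cv2, pickle
from scipy.optimize import least_squares
def back(f,uv,z):
    R=f["world_to_cam"][:3,:3];t=f["world_to_cam"][:3,3];C=-R.T@t
    uv=np.atleast_2d(uv).astype(float)
    d=np.c_[uv,np.ones(len(uv))]@np.linalg.inv(f["K"]).T@R
    return C+d*((z-C[2])/d[:,2])[:,None]
def proj(f,X):
    X=np.atleast_2d(X).astype(float);c=X@f["world_to_cam"][:3,:3].T+f["world_to_cam"][:3,3]
    u=c@f["K"].T;return u[:,:2]/u[:,2:]
def pose(o,yaw,P):
    c,s=np.cos(yaw),np.sin(yaw);P=np.atleast_2d(P);return np.c_[o[0]+c*P[:,0]-s*P[:,1],o[1]+s*P[:,0]+c*P[:,1],P[:,2]]
def move(s,x,y,z,yawdeg):
    """tool-frame shift from sensed pose; yawdeg = world angle of tool y axis (mod 180 resolved)"""
    from scipy.spatial.transform import Rotation as Ro
    R=Ro.from_euler('xyz',s["tcp_rot"]).as_matrix()
    d=R.T@(np.array([x,y,z])-s["eef_pos"])/10
    cur=np.degrees(np.arctan2(R[1,1],R[0,1]));dy=(yawdeg-cur+180)%360-180
    print("shift cm",d.round(2),"turn(tool z)",round(-dy,2),"cur yaw",round(cur,1))
E
python3 - <<'E'
from h import *
f=pickle.load(open("pics/a_top.pkl","rb"))
ly=[(422,195),(444,298),(455,190),(474,293)]
X=back(f,ly,46);print(X.round(1))
for n in("top",):
    c4=np.array([[774,257],[503,303],[797,388],[525,437],[363,292],[413,287],[377,443],[428,438]])/5+[161,153]
    zs=[36]*4+[84]*4
    for c,z in zip(c4,zs): print(c,back(f,c,z).round(1))
hub=back(f,[458,279],40);print(hub)
print(back(f,[(417,330),(388,177),(318,158)],15).round())
E
```

```text
[[ 623.2 -257.3   46. ]
 [ 393.3 -295.9   46. ]
 [ 633.5 -331.8   46. ]
 [ 403.1 -361.9   46. ]]
[315.8 204.4] [[607.7 -18.8  36. ]]
[261.6 213.6] [[588.6 103.4  36. ]]
[320.4 230.6] [[547.8 -28.3  36. ]]
[266.  240.4] [[527.6  93.5  36. ]]
[233.6 211.4] [[585.4 157.4  84. ]]
[243.6 210.4] [[587.2 135.9  84. ]]
[236.4 241.6] [[519.7 150.8  84. ]]
[246.6 240.6] [[521.5 129.1  84. ]]
[[ 434.42312971 -330.05693183   40.        ]]
[[ 324. -240.   15.]
 [ 674. -186.   15.]
 [ 722.  -25.   15.]]
```

```bash
python3 - <<'E'
from h import *
from rig import r
from scipy.spatial.transform import Rotation as Ro
s=r.sense()
f=pickle.load(open("pics/a_wrist.pkl","rb"))
R=Ro.from_euler('xyz',s["tcp_rot"]).as_matrix();W=f["world_to_cam"]
C=-W[:3,:3].T@W[:3,3];print(C,R.T@(C-s["eef_pos"]));print(R.T@W[:3,:3].T)
move(s,438,-324,200,9)
E
```

```text
[101.89638114 622.13950063 373.45331064] [  77.63073695    0.63896082 -142.20641598]
[[ 6.20254302e-04 -9.54634448e-01 -2.97779592e-01]
 [ 9.99999479e-01  8.33473905e-04 -5.89056227e-04]
 [ 8.10524886e-04 -2.97779071e-01  9.54634468e-01]]
shift cm [-51.16 -81.24   3.13] turn(tool z) 64.63 cur yaw 73.6
```

Call:
{"name": "move_arm", "arguments": {"targets": [0.3,-51.2,-81.2,3.1,64.6,0.3,-51.2,-81.2,3.1,64.6,0.3,-51.2,-81.2,3.1,64.6,0.3,-51.2,-81.2,3.1,64.6,0.3,-51.2,-81.2,3.1,64.6,0.3,-51.2,-81.2,3.1,64.6,0.3,-51.2,-81.2,3.1,64.6,0.3,-51.2,-81.2,3.1,64.6,0.3,-51.2,-81.2,3.1,64.6,0.3,-51.2,-81.2,3.1,64.6]}}

```text
clock: 2.65
eef_pos: [313.0, 117.2, 215.5]
tcp_rot: [3.14, -0.0, 1.729]
contact_force: [1.6, -0.3, 0.7]
opening: 0.655
```

```bash
python3 - <<'E'
from h import *
from rig import r
move(r.sense(),438,-324,200,9)
E
```

```text
shift cm [-45.54   5.4    1.55] turn(tool z) 0.06 cur yaw 9.1
```

Call:
{"name": "move_arm", "arguments": {"targets": [0.3,-45.5,5.4,1.5,0,0.3,-45.5,5.4,1.5,0,0.3,-45.5,5.4,1.5,0,0.3,-45.5,5.4,1.5,0,0.3,-45.5,5.4,1.5,0,0.3,-45.5,5.4,1.5,0,0.3,-45.5,5.4,1.5,0,0.3,-45.5,5.4,1.5,0,0.3,-45.5,5.4,1.5,0,0.3,-45.5,5.4,1.5,0]}}

```text
clock: 3.65
eef_pos: [438.8, -326.9, 200.1]
tcp_rot: [3.14, 0.003, 1.726]
contact_force: [0.4, 0.1, 0.8]
opening: 0.65
```

```bash
python3 - <<'E'
from h import *
from rig import r
s=r.sense();print(s["eef_pos"],s["qpos"])
f=r.grab_frame("wrist");pickle.dump(f,open("pics/b_wrist.pkl","wb"));cv2.imwrite("pics/b_wrist.png",f["img"])
print([(m["conf"],m["position"]) for m in r.mark_of(f,"hub_c_mid")])
E
```

```text
[ 438.80144171 -326.87875665  200.12362731] [-6.42479253e-01  2.64773782e-01  1.83381004e+00 -9.51523015e-04
  1.04030140e+00 -7.96863720e-01]
[(0.84, [436.0, -325.3, 27.2]), (0.68, [326.8, -237.9, 23.2])]
```

View pics/b_wrist.png

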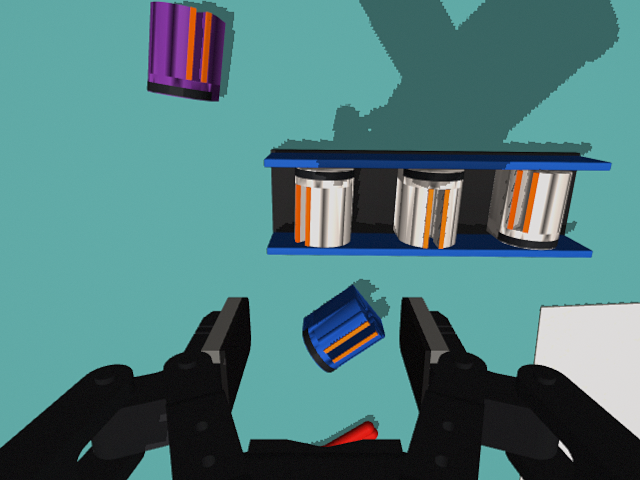

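The wrist picture shows hub_c at (325,208), with its dark band at the top (+y) and the slot on its left (−x), which confirms the choice. The purple look-alike (185,50) and the blue one (343,330) lie outside the rack.

```bash
python3 - <<'E'
from h import *
from rig import r
f=pickle.load(open("pics/b_wrist.pkl","rb"))
X=back(f,[(266,162),(608,167),(268,253),(590,256)],46);print(X.round(1))
for z in (30,):
    X=back(f,[(295,210),(353,210),(294,240),(351,240)],z);print(X.round(1))
g=f["img"][130:270,250:400];cv2.imwrite("pics/b2.png",cv2.resize(g,None,fx=5,fy=4))
E
```

```text
[[ 391.2 -296.4   46. ]
 [ 630.2 -262.5   46. ]
 [ 400.4 -363.9   46. ]
 [ 640.7 -328.7   46. ]]
[[ 415.5 -331.9   30. ]
 [ 459.5 -325.    30. ]
 [ 418.  -356.    30. ]
 [ 462.2 -349.1   30. ]]
```

View pics/b2.png

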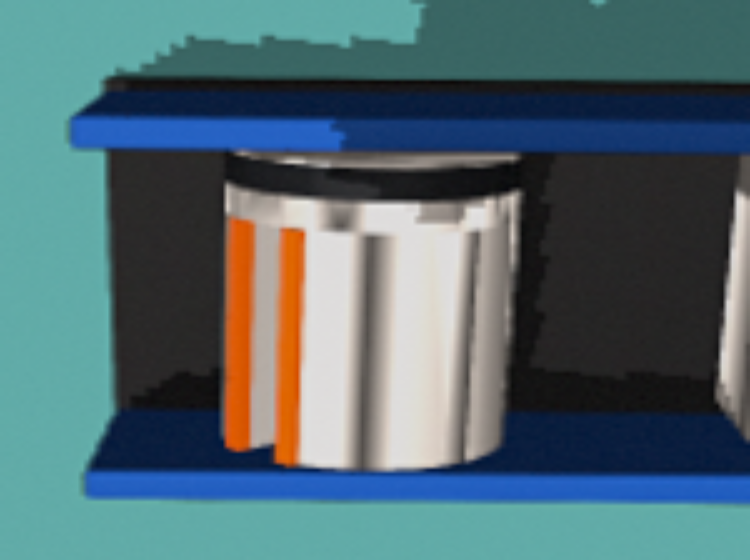

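```bash
python3 - <<'E'
from h import *
from rig import r
s=r.sense();move(s,437.5,-324,60,8.2);move(s,437.5,-324,8,8.2)
E
```

```text
shift cm [-0.08 -0.   13.97] turn(tool z) 0.7 cur yaw 8.9
shift cm [-0.08 -0.   19.17] turn(tool z) 0.7 cur yaw 8.9
```

Call:
{"name": "move_arm", "arguments": {"targets": [0.4,-0.1,0,5,0.7,0.4,-0.1,0,10,0.7,0.4,-0.1,0,14,0.7,0.4,-0.1,0,16,0.7,0.4,-0.1,0,17.5,0.7,0.4,-0.1,0,18.5,0.7,0.4,-0.1,0,18.5,0.7,0.4,-0.1,0,19,0.7,0.4,-0.1,0,19,0.7], "squeeze": 60}}

```text
clock: 4.65
eef_pos: [437.9, -322.8, 10.6]
tcp_rot: [3.141, 0.001, 1.716]
contact_force: [-0.3, -0.3, -0.1]
opening: 0.696
```

```bash
python3 - <<'E'
from h import *
from rig import r
s=r.sense();print(s["eef_pos"],s["contact_force"],s["opening"])
f=r.grab_frame("wrist");cv2.imwrite("pics/b3.png",f["img"])
E
```

```text
[ 437.91347983 -322.84968014   10.59992804] [-0.27323057 -0.28234956 -0.05001302] 0.6959998358657103
```

View pics/b3.png

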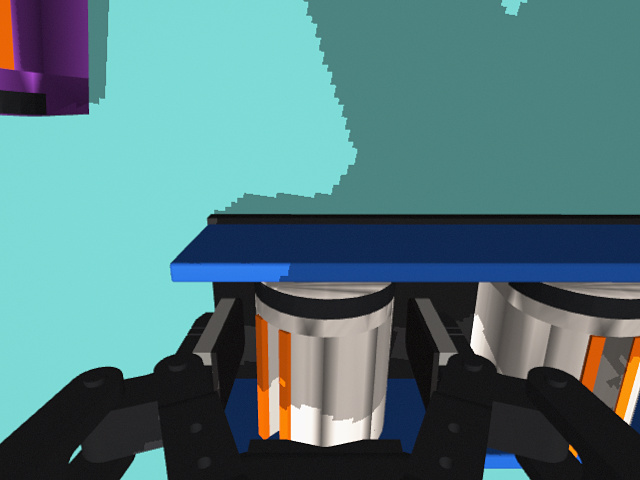

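The hub stands between the open fingers, centred at about (322,360), with the neighbouring hub clear. Now I lower a touch and grip.

Call:
{"name": "move_arm", "arguments": {"targets": [0.4,0,0,0.3,0,-1,0,0,0.3,0,-1,0,0,0.3,0,-1,0,0,0.3,0,-1,0,0,0.3,0,-1,0,0,0.3,0,-1,0,0,0.3,0,-1,0,0,-1,0,-1,0,0,-3,0,-1,0,0,-6,0], "squeeze": 60}}

```text
clock: 5.7
eef_pos: [436.5, -322.2, 70.2]
tcp_rot: [-3.139, -0.002, 1.716]
contact_force: [0.5, -0.3, -2.0]
opening: 0.499
```

```bash
python3 - <<'E'
from h import *
from rig import r
f=r.grab_frame("wrist");cv2.imwrite("pics/b4.png",f["img"])
s=r.sense();print(s["eef_pos"],s["contact_force"],s["opening"])
# desired spot
move(s,540,-150,80,98.2);move(s,438,-324,130,98.2)
E
```

```text
[ 439.06549506 -324.06864837   75.25963125] [ 0.64205291 -1.57569115  2.27272773] 0.5029415992670144
shift cm [15.76 12.51 -0.48] turn(tool z) -89.88 cur yaw 8.3
shift cm [ 0.01 -0.09 -5.47] turn(tool z) -89.88 cur yaw 8.3
```

View pics/b4.png

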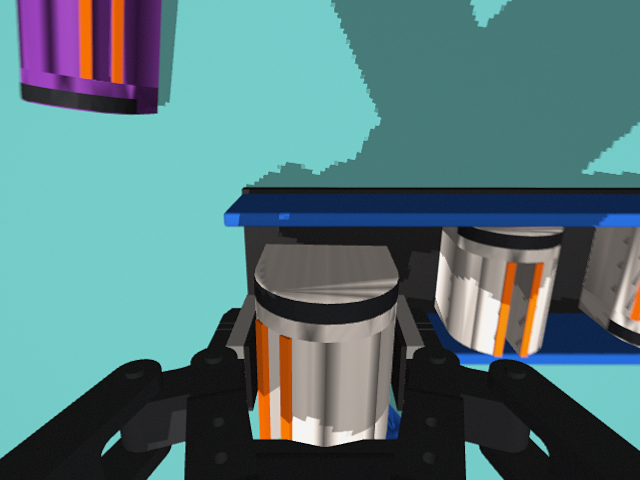

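Call:
{"name": "move_arm", "arguments": {"targets": [-1,0,0,-1,-8,-1,2,2,-1,-17,-1,5,4,-1,-25,-1,8,6,-1,-34,-1,11,8,-1,-42,-1,14,10.5,-1,-51,-1,15.8,12.5,-1,-60,-1,15.8,12.5,-1,-68,-1,15.8,12.5,-1,-77,-1,15.8,12.5,0,-85]}}

```text
clock: 6.75
eef_pos: [539.5, -148.4, 71.5]
tcp_rot: [-3.141, 0.002, -3.077]
contact_force: [0.3, -0.4, -1.6]
opening: 0.503
```

```bash
python3 - <<'E'
from h import *
from rig import r
s=r.sense();print(s["eef_pos"],s["contact_force"],s["opening"])
move(s,540,-150,3.5,98.2)
E
```

```text
[ 539.50140451 -148.38247107   71.53573562] [ 0.34709671 -0.4485698  -1.63096911] 0.5029648121103311
shift cm [-0.02 -0.16  6.8 ] turn(tool z) -4.5 cur yaw 93.7
```

Call:
{"name": "move_arm", "arguments": {"targets": [-1,0,0,2,-4.5,-1,0,0,4.5,-4.5,-1,0,0,5.8,-4.5,-1,0,0,6.3,-4.5,-1,0,0,6.3,-4.5,-1,0,0,6.5,-4.5,-1,0,0,6.5,-4.5]}}

```text
clock: 7.45
eef_pos: [538.9, -148.7, 5.8]
tcp_rot: [-3.141, 0.001, -3.006]
contact_force: [-0.9, 0.2, -2.1]
opening: 0.5
```

```bash
python3 - <<'E'
from h import *
from rig import r
s=r.sense();print(s["eef_pos"],s["contact_force"],s["opening"])
f=r.grab_frame("wrist");cv2.imwrite("pics/b5.png",f["img"])
s=r.sense();print(s["eef_pos"],s["contact_force"],s["opening"])
E
```

```text
[ 538.94201374 -148.68253856    5.82301721] [-0.8871006   0.19525697 -2.05353727] 0.4995304350547764
[ 538.93504042 -148.69482924    5.83280765] [-0.13494493 -0.7089067  -1.95304068] 0.5009591286426632
```

View pics/b5.png

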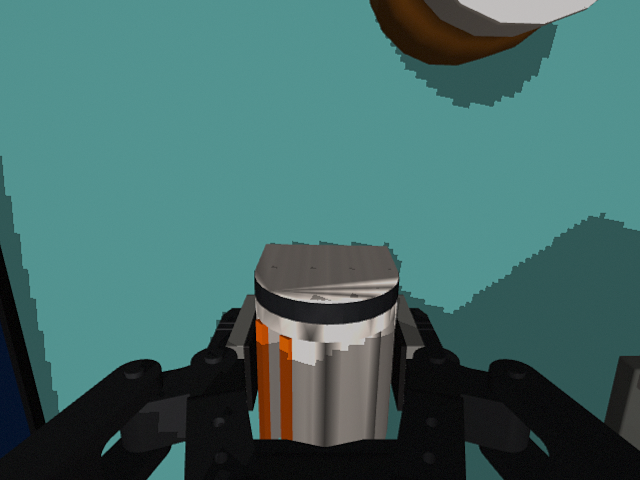

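Call:
{"name": "move_arm", "arguments": {"targets": [-1,0,0,0.2,0,-1,0,0,0.3,0,-1,0,0,0.3,0]}}

```text
clock: 7.8
eef_pos: [538.3, -148.5, 2.1]
tcp_rot: [3.142, -0.0, -3.006]
contact_force: [0.2, 0.8, -2.2]
opening: 0.503
```

Call:
{"name": "move_arm", "arguments": {"targets": [-1,0,0,0.1,0,-1,0,0,0.1,0]}}

```text
clock: 8.0
eef_pos: [538.5, -148.5, 1.6]
tcp_rot: [-3.142, 0.0, -3.005]
contact_force: [-0.5, 0.4, 5.2]
opening: 0.505
```

Call:
{"name": "move_arm", "arguments": {"targets": [0.5,0,0,0,0,0.5,0,0,0,0,0.5,0,0,-2,0,0.8,0,0,-5,0,0.8,0,0,-9,8,0.8,0,0,-13,17,0.8,0,0,-16,25,0.8,0,0,-16,34,0.8,0,0,-16,42,0.8,0,0,-16,51]}}

```text
clock: 9.0
eef_pos: [538.6, -148.6, 161.6]
tcp_rot: [3.141, 0.001, 2.389]
contact_force: [0.6, -0.2, -0.3]
opening: 0.902
```

```bash
python3 - <<'E'
from h import *
from rig import r
s=r.sense();print(s["eef_pos"],s["contact_force"],s["opening"])
f=r.grab_frame("wrist");cv2.imwrite("pics/b6.png",f["img"]);pickle.dump(f,open("pics/b6.pkl","wb"))
print([(m["conf"],m["position"]) for m in r.mark_of(f,"hub_c_mid")])
s=r.sense();print(s["eef_pos"],s["contact_force"],s["opening"]);move(s,539,-149,160,8.2)
E
```

```text
[ 538.59815088 -148.56501179  161.61676499] [ 0.63094498 -0.18925718 -0.33085202] 0.9022592189195845
[(0.89, [540.8, -149.4, 23.1])]
[ 538.42776827 -148.51401901  161.23064836] [ 0.48383832 -0.14962274 -0.45249464] 0.900147335186214
shift cm [-0.07  0.    0.12] turn(tool z) 38.87 cur yaw 47.1
```

View pics/b6.png

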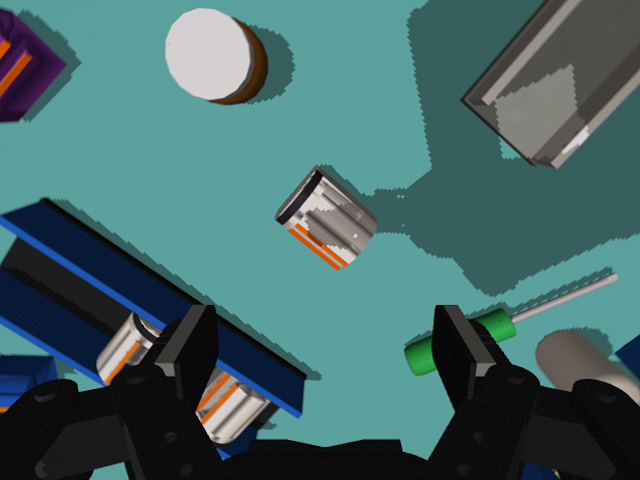

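Call:
{"name": "move_arm", "arguments": {"targets": [0.8,-0.1,0.1,2,8,0.8,-0.1,0.1,4,17,0.8,-0.1,0.1,6,25,0.8,-0.1,0.1,7,34,0.8,-0.1,0.1,8,38.9,0.8,-0.1,0.1,8,38.9]}}

```text
clock: 9.7
eef_pos: [538.9, -148.2, 79.8]
tcp_rot: [-3.139, -0.001, 1.719]
contact_force: [-1.2, -0.4, 0.0]
opening: 0.9
```

```bash
python3 - <<'E'
from h import *
from rig import r
f=r.grab_frame("wrist");cv2.imwrite("pics/b7.png",f["img"]);pickle.dump(f,open("pics/b7.pkl","wb"))
s=r.sense();print(s["eef_pos"],s["contact_force"],s["opening"]);move(s,540,-149,14,8.2)
print([(m["conf"],m["position"]) for m in r.mark_of(f,"hub_c_mid")])
E
```

```text
[ 539.38131957 -148.33165532   80.58848978] [0.11766812 0.96935594 0.17074635] 0.9040912160229699
shift cm [-0.08  0.06  6.66] turn(tool z) 0.42 cur yaw 8.6
[(0.77, [537.1, -149.3, 22.5])]
```

View pics/b7.png

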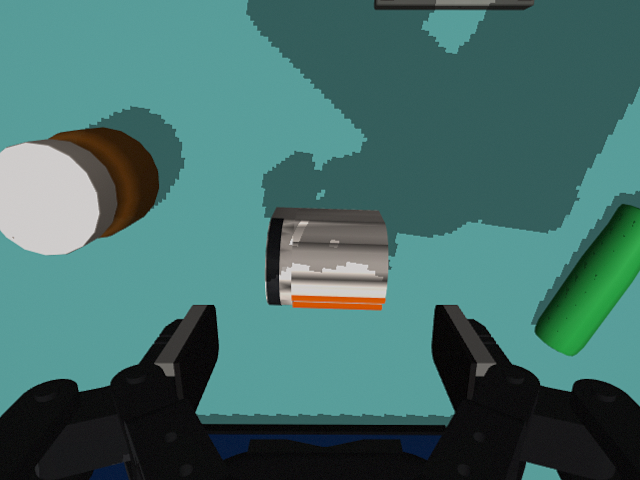

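The hub stands upright at about (327,260), centred between the fingers. Its band is on the left (world −x) and its open end on the right. Now I grip it by the ends.

Call:
{"name": "move_arm", "arguments": {"targets": [0.8,0,0,3,0.4,0.8,0,0,5.5,0.4,0.8,0,0,6.5,0.4,0.8,0,0,6.5,0.4,-1,0,0,6.5,0.4,-1,0,0,6.5,0.4,-1,0,0,6.5,0.4,-1,0,0,6.5,0.4,-1,0,0,6.5,0.4,-1,0,0,5.5,0.4], "squeeze": 60}}

```text
clock: 10.8
eef_pos: [539.5, -148.4, 26.4]
tcp_rot: [-3.141, -0.0, 1.709]
contact_force: [0.3, -1.0, -2.5]
opening: 0.643
```

```bash
python3 - <<'E'
from h import *
from rig import r
s=r.sense();print(s["eef_pos"],s["contact_force"],s["opening"]);
f=r.grab_frame("wrist");cv2.imwrite("pics/b8.png",f["img"])
E
```

```text
[ 539.49927383 -148.37074346   26.38582692] [ 0.32089907 -1.01462397 -2.50113764] 0.6426776384200198
```

View pics/b8.png

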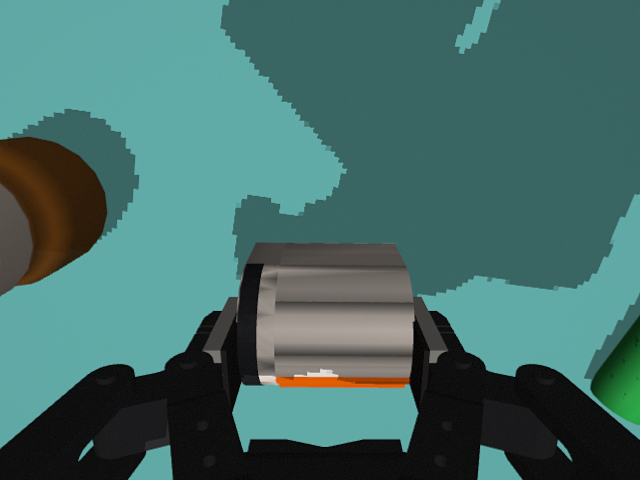

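```bash
python3 - <<'E'
from h import *
from rig import r
s=r.sense();move(s,569,25,110,98.8)
E
```

```text
shift cm [16.8   5.23 -8.18] turn(tool z) -90.88 cur yaw 7.9
```

Call:
{"name": "move_arm", "arguments": {"targets": [-1,0,0,-3,0,-1,0,0,-6,-8,-1,2,1,-8.2,-17,-1,5,2,-8.2,-25,-1,9,3,-8.2,-34,-1,13,4.5,-8.2,-42,-1,16.8,5.2,-8.2,-51,-1,16.8,5.2,-8.2,-59,-1,16.8,5.2,-8.2,-68,-1,16.8,5.2,-8.2,-76]}}

```text
clock: 11.85
eef_pos: [568.2, 25.7, 108.7]
tcp_rot: [3.142, 0.0, 3.043]
contact_force: [-0.1, -0.1, -2.0]
opening: 0.643
```

Call:
{"name": "move_arm", "arguments": {"targets": [-1,0,0,0,-8,-1,0,0,0,-14.9,-1,0,0,0,-14.9]}}

```text
clock: 12.15
eef_pos: [568.3, 25.1, 108.6]
tcp_rot: [-3.142, 0.0, -2.986]
contact_force: [-0.1, -0.1, -3.0]
opening: 0.642
```

```bash
python3 - <<'E'
from h import *
from rig import r
s=r.sense();print(s["eef_pos"],s["tcp_rot"],s["contact_force"],s["opening"]);
for n in("wrist","top","scene"):
    f=r.grab_frame(n);cv2.imwrite(f"pics/d_{n}.png",f["img"]);pickle.dump(f,open(f"pics/d_{n}.pkl","wb"))
E
```

```text
[568.27943218  25.12659696 108.64944525] [-3.14156129e+00  4.82272802e-04 -2.98605561e+00] [-0.13264446 -0.11114399 -2.99869626] 0.6424097519256906
```

View pics/d_wrist.png

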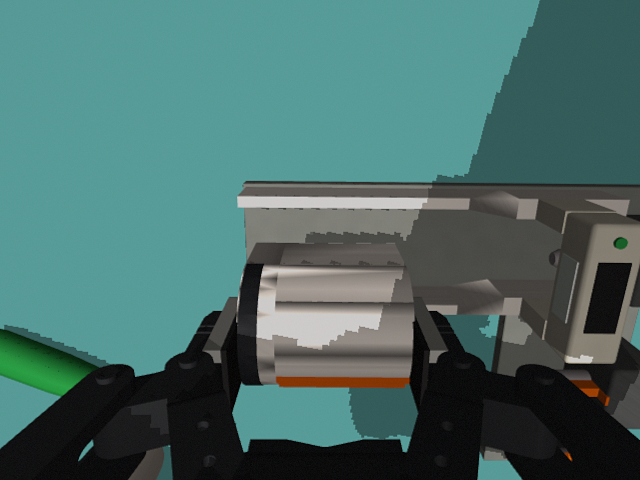

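View pics/d_top.png

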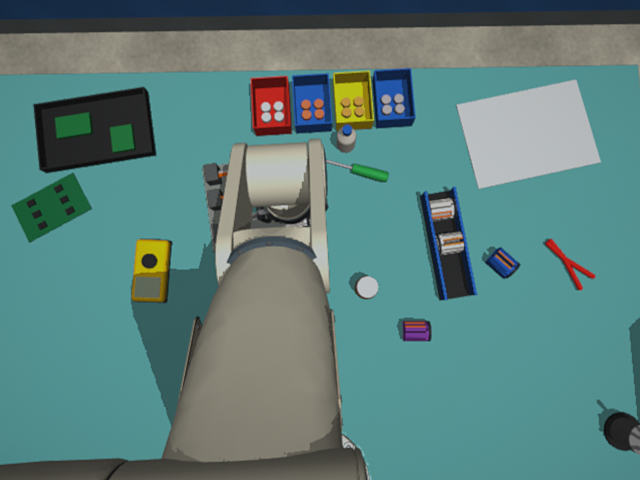

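```bash
python3 - <<'E'
import cv2
g=cv2.imread("pics/d_wrist.png")[170:370,230:640]
cv2.imwrite("pics/d2.png",cv2.resize(g,None,fx=1.95,fy=2.9))
g=cv2.imread("pics/d_wrist.png")[170:250,230:500]
cv2.imwrite("pics/d3.png",cv2.resize(g,None,fx=2.9,fy=6))
E
```

View pics/d2.png

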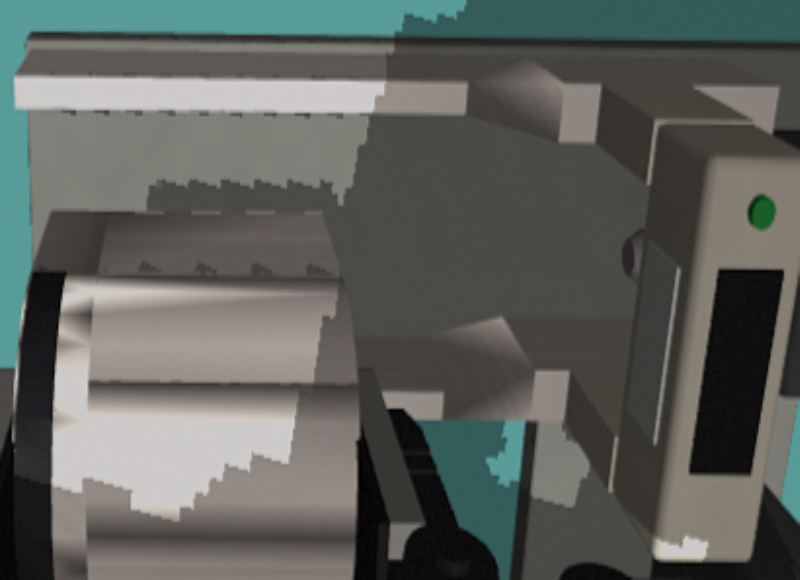

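View pics/d3.png

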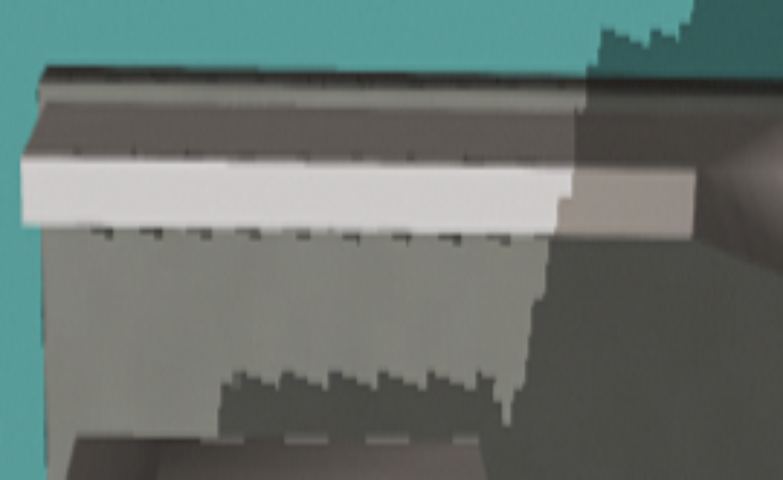

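```bash
python3 - <<'E'
from h import *
f=pickle.load(open("pics/d_wrist.pkl","rb"))
px=np.array([[237.6,207.7],[468.6,209.7],[457.2,305.5],[518.2,219],[503.3,297.6]])
P=np.array([[-170,28,36],[-48,28,36],[-48,-28,36],[-22,23,36],[-22,-23,36.]])
def res(v): return (proj(f,pose(v[:2],v[2],P))-px).ravel()
s=least_squares(res,[553,143,np.radians(98.8)]);print(s.x[:2],np.degrees(s.x[2]),s.fun.round(1))
o=s.x[:2];yaw=s.x[2]
# hub bottom edge +y side
for z in(92,94,96):
    X=back(f,[(258,243.3),(396,243)],z);d=X[:,:2]-o
    c,s_=np.cos(yaw),np.sin(yaw);print(z,np.c_[d@[c,s_],d@[-s_,c]].round(1))
t=np.array([568.3,25.1])-o;print("tcp in fix",t@[c,s_],t@[-s_,c])
E
```

```text
[553.38773681 149.13170159] 98.35164361924147 [-0.2 -0.5  0.2 -0.1  0.4  0.  -1.6  0.3  1.3  0.4]
92 [[-150.6   27. ]
 [ -95.5   27.7]]
94 [[-150.3   27.6]
 [ -95.8   28.3]]
96 [[-150.    28.3]
 [ -96.2   29. ]]
tcp in fix -124.88235625124997 3.261240418247208
```

```bash
cat >> h.py <<'E'
FO=np.array([553.4,149.1]);FY=np.radians(98.35)
def fw(x,y): return pose(FO,FY,[[x,y,0]])[0,:2]
def wf(p):
    d=np.array(p)[:2]-FO;c,s=np.cos(FY),np.sin(FY);return np.array([d@[c,s],d@[-s,c]])
E
python3 - <<'E'
from h import *
from rig import r
s=r.sense();print(s["eef_pos"])
p=fw(-105,-2);print(p)
move(s,*p,50,97.9);move(s,*p,27,97.9)
E
```

```text
[568.26496755  25.07212108 108.43186138]
[570.62686423  45.50349838]
shift cm [-0.54  1.98  5.84] turn(tool z) 0.72 cur yaw 98.6
shift cm [-0.54  1.98  8.14] turn(tool z) 0.72 cur yaw 98.6
```

Call:
{"name": "move_arm", "arguments": {"targets": [-1,-0.5,2,1.5,0.7,-1,-0.5,2,4,0.7,-1,-0.5,2,5,0.7,-1,-0.5,2,5,0.7,-1,-0.5,2,5,0.7]}}

```text
clock: 12.8
eef_pos: [570.3, 45.4, 58.5]
tcp_rot: [-3.142, 0.0, -3.001]
contact_force: [-0.2, 0.1, -1.6]
opening: 0.645
```

```bash
python3 - <<'E'
from h import *
from rig import r
f=r.grab_frame("wrist");cv2.imwrite(f"pics/e_wrist.png",f["img"]);pickle.dump(f,open(f"pics/e_wrist.pkl","wb"))
s=r.sense();print(s["eef_pos"],wf(s["eef_pos"]),s["tcp_rot"],s["contact_force"],s["opening"]);
E
```

```text
[570.70059159  45.38573015  58.92375111] [-105.12722648   -2.05584354] [-3.14149175e+00  9.23358303e-04 -3.00103820e+00] [-0.52607914 -0.30347378 -2.10764048] 0.6410068961103565
```

View pics/e_wrist.png

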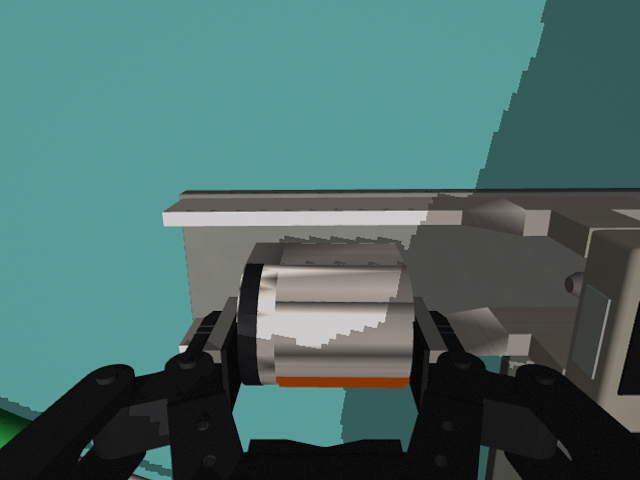

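```bash
python3 - <<'E'
from h import *
f=pickle.load(open("pics/e_wrist.pkl","rb"))
for z in(42,44,46):
    X=back(f,[(258,243.3),(396,243)],z);print(z,[wf(x).round(1) for x in X])
print([wf(x).round(1) for x in back(f,[(165,225),(460,224)],36)])
E
```

```text
42 [array([-130.5,   22.4]), array([-75.4,  22.3])]
44 [array([-130.2,   23.1]), array([-75.7,  23. ])]
46 [array([-129.8,   23.8]), array([-76.1,  23.7])]
[array([-169.2,   28.5]), array([-48.5,  28.4])]
```

Call:
{"name": "move_arm", "arguments": {"targets": [-1,0,0,1,0,-1,0,0,2,0,-1,0,0,2.8,0,-1,0,0,3,0,-1,0,0,3.1,0,-1,0,0,3.1,0]}}

```text
clock: 13.45
eef_pos: [569.4, 45.5, 27.7]
tcp_rot: [3.142, -0.002, -3.0]
contact_force: [-6.0, -1.7, 11.6]
opening: 0.645
```

```bash
python3 - <<'E'
from h import *
from rig import r
f=r.grab_frame("wrist");cv2.imwrite(f"pics/e2.png",f["img"]);pickle.dump(f,open(f"pics/e2.pkl","wb"))
s=r.sense();print(s["eef_pos"],wf(s["eef_pos"]),s["tcp_rot"],s["contact_force"],s["wrist_torque"],s["opening"]);
E
```

```text
[569.41973276  45.47695778  27.66411342] [-104.85096002   -0.80181058] [ 3.14155761e+00 -1.55107418e-03 -3.00024549e+00] [-5.01400974 -0.94738543 12.67326384] [8.74017011e-04 9.15217614e-01 2.25030709e-02] 0.6462061766952126
```

View pics/e2.png

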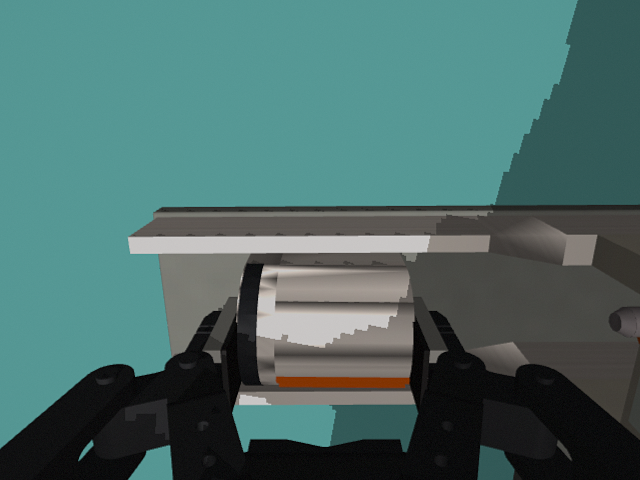

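Call:
{"name": "move_arm", "arguments": {"targets": [0.6,0,0,0,0,0.6,0,0,0,0,0.6,0,0,0,0,0.6,0,0,-3,0,0.6,0,0,-6,0,0.6,0,-1,-9,0,0.6,0,-3,-9,0,0.6,0,-3,-9,0]}}

```text
clock: 14.3
eef_pos: [575.4, 14.5, 118.2]
tcp_rot: [-3.141, 0.002, -3.001]
contact_force: [-0.4, 0.4, -0.3]
opening: 0.799
```

```bash
python3 - <<'E'
from h import *
from rig import r
f=r.grab_frame("wrist");cv2.imwrite(f"pics/e3.png",f["img"]);pickle.dump(f,open(f"pics/e3.pkl","wb"))
s=r.sense();print(s["clock"],s["eef_pos"],wf(s["eef_pos"]),s["contact_force"],s["opening"]);
for m in r.mark_of(f,"hub_c_mid"): print(m["conf"],m["position"],wf(m["position"]))
E
```

```text
14.35 [574.55943017  15.28157994 117.34999727] [-135.47263504   -1.5020615 ] [-1.16944809  0.29274386  0.12620585] 0.797234987590539
0.93 [570.1, 43.5, 30.6] [-106.90574912   -1.18777345]
```

View pics/e3.png

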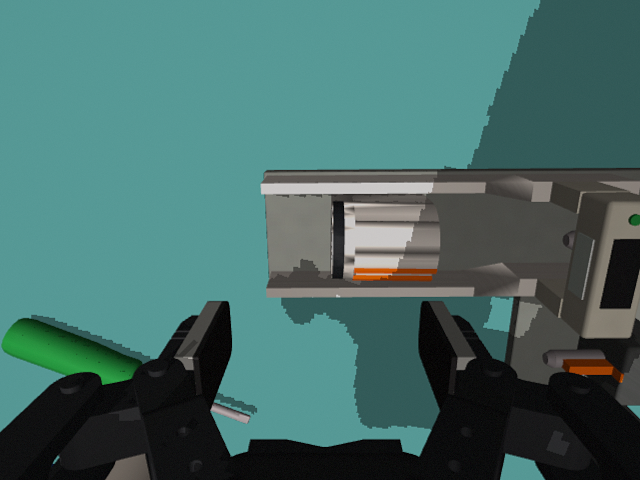

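The hub lies upright in the bay at about (387,240), with its band at the −x end and the slot towards fixture −y like the key. Next I turn the tool 90° with the gripper shut and push from behind.

```bash
python3 - <<'E'
from h import *
from rig import r
s=r.sense();p=fw(-160,0);move(s,*p,90,8.35)
E
```

```text
shift cm [ 0.09 -2.51  2.68] turn(tool z) 89.69 cur yaw 98.0
```

Call:
{"name": "move_arm", "arguments": {"targets": [-1,0.1,-2.5,0,8,-1,0.1,-2.5,0,17,-1,0.1,-2.5,0,25,-1,0.1,-2.5,0,34,-1,0.1,-2.5,0,42,-1,0.1,-2.5,0,51,-1,0.1,-2.5,0,59,-1,0.1,-2.5,1,68,-1,0.1,-2.5,2,76,-1,0.1,-2.5,2.7,85], "squeeze": 40}}

```text
clock: 15.4
eef_pos: [576.0, -8.2, 88.6]
tcp_rot: [-3.14, -0.001, 1.801]
contact_force: [0.4, 0.7, 0.3]
opening: -0.003
```

```bash
python3 - <<'E'
from h import *
from rig import r
s=r.sense();p=fw(-160,0);print(wf(s["eef_pos"]),s["eef_pos"]);move(s,*p,26,8.35)
f=r.grab_frame("wrist");cv2.imwrite(f"pics/e4.png",f["img"]);pickle.dump(f,open(f"pics/e4.pkl","wb"))
E
```

```text
[-158.89888909    0.50461547] [575.97597799  -8.18775161  88.62662029]
shift cm [-0.12  0.05  6.26] turn(tool z) 4.83 cur yaw 13.2
```

View pics/e4.png

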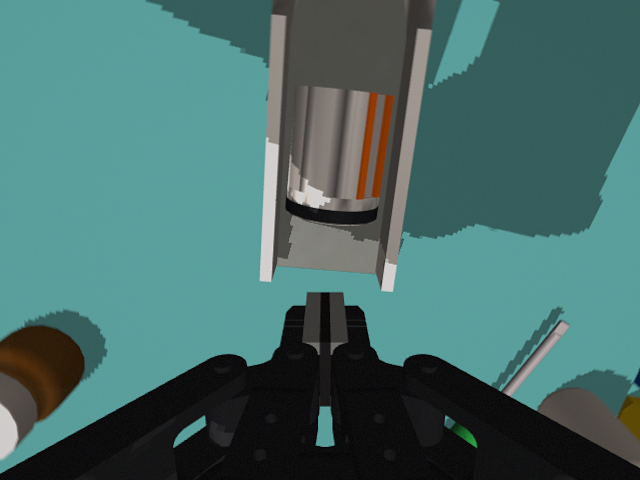

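Call:
{"name": "move_arm", "arguments": {"targets": [-1,-0.1,0,1,4.8,-1,-0.1,0,3.5,4.8,-1,-0.1,0,5.5,4.8,-1,-0.1,0,6.2,4.8,-1,-0.1,0,6.2,4.8]}}

```text
clock: 15.95
eef_pos: [576.1, -9.5, 27.0]
tcp_rot: [-3.139, -0.001, 1.725]
contact_force: [-0.0, -0.2, 0.2]
opening: 0.001
```

```bash
python3 - <<'E'
from h import *
from rig import r
s=r.sense();print(wf(s["eef_pos"]),s["eef_pos"],s["contact_force"]);p=fw(-31,0);move(s,*p,26,8.35);p=fw(-100,0);move(s,*p,26,8.35)
f=r.grab_frame("wrist");cv2.imwrite(f"pics/e5.png",f["img"]);pickle.dump(f,open(f"pics/e5.pkl","wb"))
E
```

```text
[-160.25542958    0.60210819] [576.07651511  -9.54406987  26.96704304] [-0.01033768 -0.20704529  0.23834058]
shift cm [12.92  0.17  0.1 ] turn(tool z) 0.47 cur yaw 8.8
shift cm [6.02 0.11 0.1 ] turn(tool z) 0.47 cur yaw 8.8
```

View pics/e5.png

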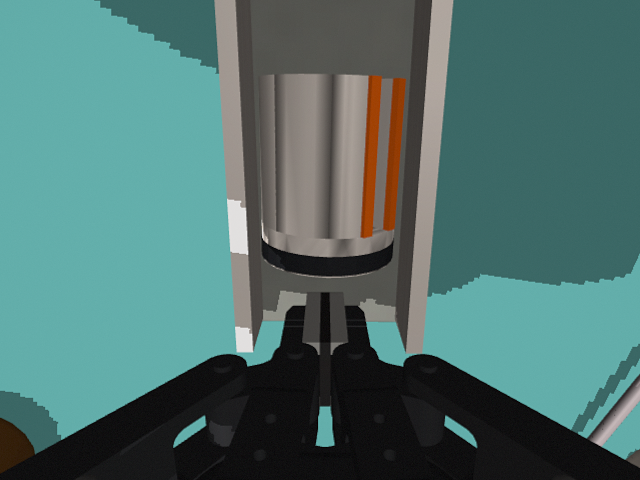

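Call:
{"name": "move_arm", "arguments": {"targets": [-1,1,0,0,0.5,-1,2,0,0,0.5,-1,2.7,0,0,0.5,-1,3.4,0,0,0.5,-1,4.1,0,0,0.5,-1,4.8,0,0,0.5,-1,5.5,0,0,0.5,-1,6.2,0,0,0.5,-1,6.5,0,0,0.5]}}

```text
clock: 16.9
eef_pos: [567.1, 55.0, 28.1]
tcp_rot: [-3.141, -0.0, 1.714]
contact_force: [0.3, -3.3, 2.0]
opening: -0.001
```

```bash
python3 - <<'E'
from h import *
from rig import r
s=r.sense();print(wf(s["eef_pos"]),s["eef_pos"],s["contact_force"]);p=fw(-31,0);move(s,*p,26,8.35)
f=r.grab_frame("wrist");cv2.imwrite(f"pics/e6.png",f["img"]);pickle.dump(f,open(f"pics/e6.pkl","wb"))
E
```

```text
[-9.50938470e+01  9.09479167e-02] [567.11951327  55.00099381  28.08532599] [ 0.29722422 -3.33861669  1.99351406]
shift cm [ 6.41 -0.    0.21] turn(tool z) -0.12 cur yaw 8.2
```

View pics/e6.png

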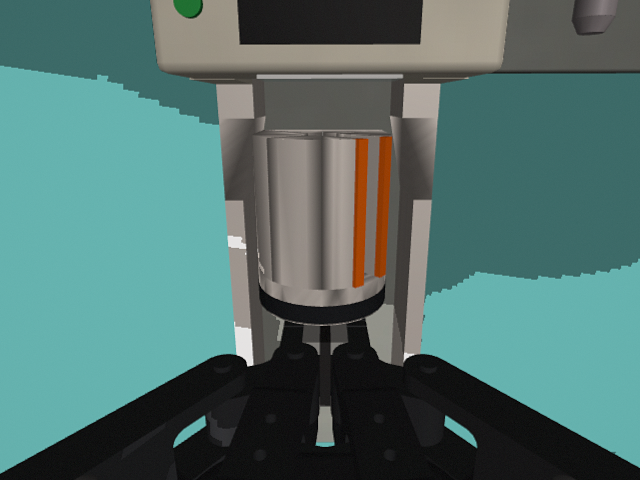

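Call:
{"name": "move_arm", "arguments": {"targets": [-1,0.5,0,0.1,0,-1,1,0,0.1,0,-1,1.5,0,0.1,0,-1,2,0,0.1,0,-1,2.4,0,0.1,0,-1,2.8,0,0.1,0,-1,3.2,0,0.1,0,-1,3.6,0,0.1,0,-1,4,0,0.1,0,-1,4.3,0,0.1,0]}}

```text
clock: 17.95
eef_pos: [561.2, 97.2, 27.2]
tcp_rot: [3.141, 0.0, 1.714]
contact_force: [2.7, -2.1, -0.1]
opening: -0.002
```

```bash
python3 - <<'E'
from h import *
from rig import r
s=r.sense();print(wf(s["eef_pos"]),s["eef_pos"],s["contact_force"]);p=fw(-31,0);move(s,*p,27,8.35)
f=r.grab_frame("wrist");cv2.imwrite(f"pics/e7.png",f["img"]);pickle.dump(f,open(f"pics/e7.pkl","wb"))
f=r.grab_frame("scene");cv2.imwrite(f"pics/e7s.png",f["img"])
E
```

```text
[-52.47455315  -0.18729176] [561.20564366  97.20890507  27.16889881] [ 2.6589535  -2.1486899  -0.07008872]
shift cm [ 2.15 -0.02  0.02] turn(tool z) -0.14 cur yaw 8.2
```

View pics/e7.png

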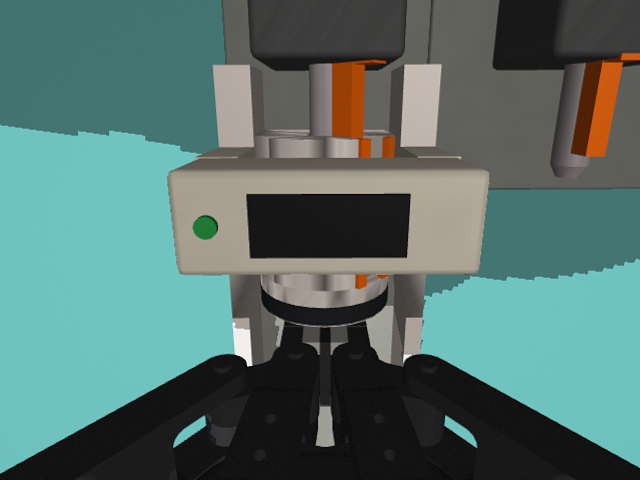

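The hub is under the bridge, and the key (350,100) enters the slot (370,145). I continue to the shoulder.

Call:
{"name": "move_arm", "arguments": {"targets": [-1,0.4,0,0,0,-1,0.7,0,0,0,-1,1,0,0,0,-1,1.3,0,0,0,-1,1.6,0,0,0,-1,1.8,0,0,0,-1,1.9,0,0,0]}}

```text
clock: 18.75
eef_pos: [558.3, 115.9, 27.1]
tcp_rot: [-3.141, -0.0, 1.714]
contact_force: [0.4, -1.2, -0.7]
opening: 0.001
```

```bash
python3 - <<'E'
from h import *
from rig import r
s=r.sense();print(wf(s["eef_pos"]),s["eef_pos"],s["contact_force"])
f=r.grab_frame("wrist");cv2.imwrite(f"pics/e8.png",f["img"]);pickle.dump(f,open(f"pics/e8.pkl","wb"))
E
```

```text
[-33.56679988  -0.06584506] [558.33970667 115.89858907  27.0957088 ] [ 0.35034807 -1.18981034 -0.72146833]
```

View pics/e8.png

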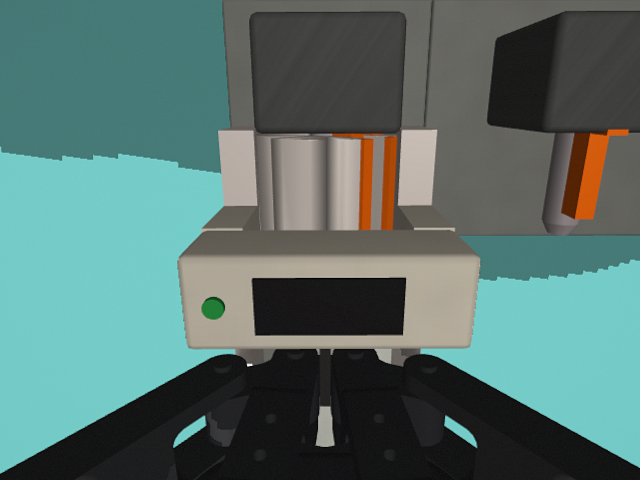

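Nearly home. I advance in small steps until the contact force rises.

Call:
{"name": "move_arm", "arguments": {"targets": [-1,0.1,0,0,0,-1,0.2,0,0,0,-1,0.3,0,0,0,-1,0.35,0,0,0]}}

```text
clock: 19.2
eef_pos: [558.3, 117.4, 27.2]
tcp_rot: [3.141, 0.002, 1.715]
contact_force: [2.2, -15.0, -0.3]
opening: -0.002
```

Call:
{"name": "move_arm", "arguments": {"targets": [-1,0.1,0,0,0,-1,0.2,0,0,0,-1,0.2,0,0,0]}}

```text
clock: 19.5
eef_pos: [558.4, 117.5, 27.3]
tcp_rot: [3.141, 0.005, 1.716]
contact_force: [5.6, -25.7, 0.9]
opening: -0.002
```

```bash
python3 - <<'E'
from h import *
from rig import r
s=r.sense();print(wf(s["eef_pos"]),s["eef_pos"],s["contact_force"])
f=r.grab_frame("wrist");g=f["img"][100:260,200:460];cv2.imwrite(f"pics/e9.png",cv2.resize(g,None,fx=3,fy=3,interpolation=cv2.INTER_CUBIC));pickle.dump(f,open(f"pics/e9.pkl","wb"))
for m in r.mark_of(f,"hub_c_mid"): print(m["conf"],m["position"],wf(m["position"]))
E
```

```text
[-31.97749658  -0.3275045 ] [558.36779427 117.50904296  27.27399972] [  5.57807748 -25.73638247   0.91567301]
0.82 [550.3, 156.4, 31.9] [7.67279687 2.00703467]
```

View pics/e9.png

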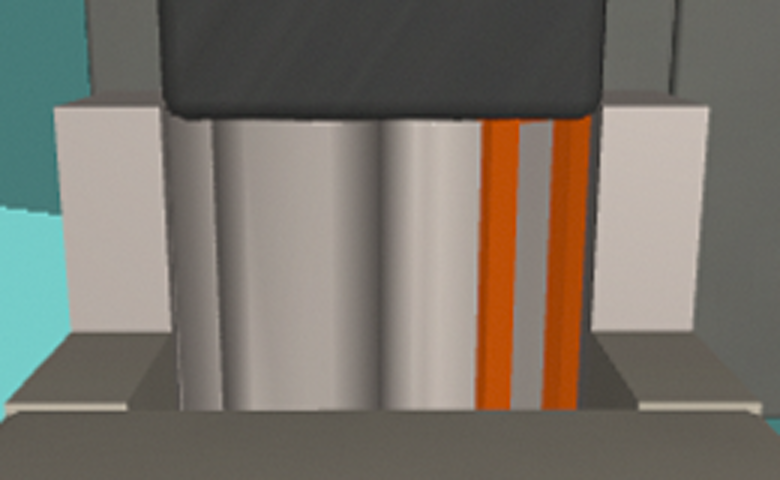

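The hub front is flush with the shoulder (crop row 118). The force rose with no further motion, so it is home. Now I back away and lift.

Call:
{"name": "move_arm", "arguments": {"targets": [-1,-1,0,0,0,-1,-3,0,0,0,-1,-6,0,0,0,-1,-9,0,0,0,-1,-11,0,-2,0,-1,-12,0,-5,0,-1,-12,0,-10,0,-1,-12,0,-15,0,-1,-12,0,-18,0,-1,-12,0,-18,0]}}

```text
clock: 20.6
eef_pos: [577.7, 2.4, 212.3]
tcp_rot: [3.133, 0.001, 1.714]
contact_force: [-0.0, -0.3, 0.2]
opening: 0.006
```

```bash
python3 - <<'E'
from h import *
from rig import r
s=r.sense();print(wf(s["eef_pos"]),s["eef_pos"],s["contact_force"])
f=r.grab_frame("wrist");cv2.imwrite("pics/g_w.png",f["img"])
for m in r.mark_of(f,"hub_c_mid"): print(m["conf"],m["position"],wf(m["position"]))
f=r.grab_frame("scene");cv2.imwrite("pics/g_s.png",f["img"])
E
```

```text
[-148.64978214   -2.69841437] [577.65668198   2.41785198 212.32331528] [-0.00675495 -0.34413609  0.17390502]
0.83 [327.7, -235.9, 23.6] [-348.142704    279.21702608]
0.64 [760.4, -81.9, 53.5] [-258.61174183 -171.25993983]
```

View pics/g_w.png

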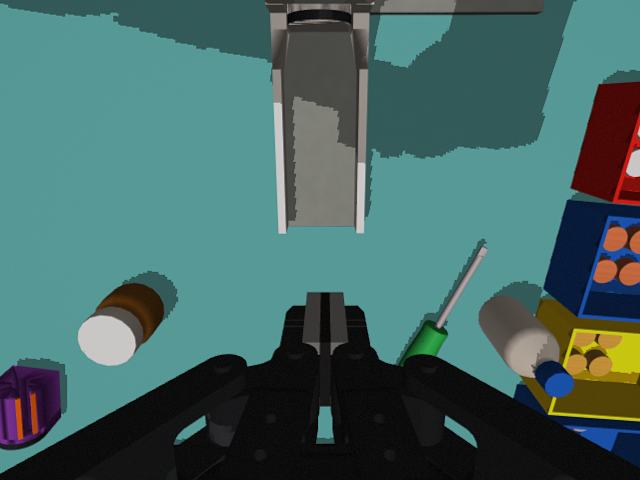

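View pics/g_s.png

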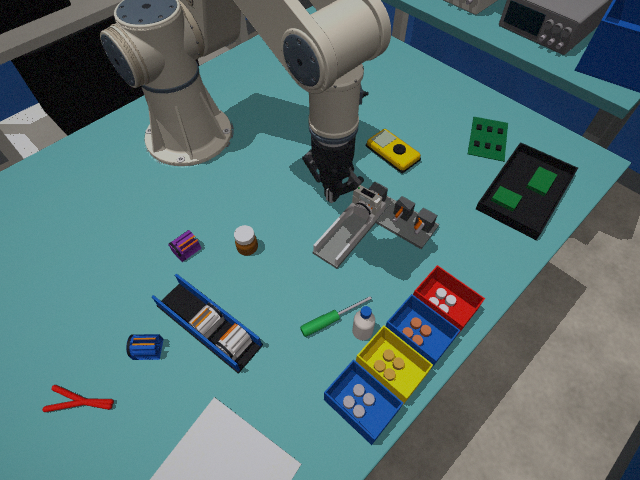

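```bash
python3 - <<'E'
from h import *
from rig import r
f=r.grab_frame("wrist")
for x in(-24,-20): print(x,[proj(f,np.r_[fw(x,y),z]).round(1).tolist() for y,z in((22,10),(-22,10),(0,56))])
cv2.imwrite("pics/g2.png",cv2.resize(f["img"][0:60,260:380],None,fx=6,fy=6,interpolation=cv2.INTER_CUBIC))
E
```

```text
-24 [[[297.5, 37.0]], [[357.1, 36.8]], [[327.6, 25.9]]]
-20 [[[297.4, 31.0]], [[357.2, 30.9]], [[327.6, 18.9]]]
```

View pics/g2.png

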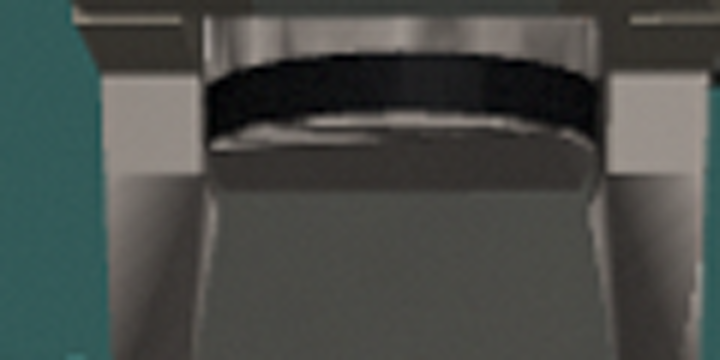

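The bottom edge of the hub's closed end is at row 31.7 and its top at row 18.8. For a fully home hub the prediction is 31 and 18.9, so it stayed home after release.

```bash
python3 -c "
from rig import r
print(r.sign_off(), r.sense()['clock'])"
```

```text
the job is handed in; nothing more can be done
the job is handed in; nothing more can be done
```

I chose hub_c, the hub nearest the robot, because the shaft at the end of the channel is shaft_c (its key leans to fixture −y). I lifted it by its sides, set it on the bench and re-gripped it by its ends. I then laid it upright in the bay and pushed it under the bridge onto the shaft, and handed in at about 21 s of the 70 s.

**Last checks:**
- **Fit:** The push stopped at the shoulder, with about 26 N and no further motion. The camera showed the hub front flush with the shoulder. After release, its closed end was within about 1 mm of the fully home position.
- **Surroundings:** In the last scene picture the other two hubs, the meter, bottle, screwdriver and jar look to be in their starting places. The gripper was lifted clear and touching nothing.
- **Disagreement:** The last network search did not report the seated hub, which was mostly hidden under the bridge. It gave only the purple look-alike and the bottle. Before the release it had put the hub at fixture x 7.7 mm, y 2 mm, against 8 and 0 for home.

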